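# Dip the compressor oil

### The arm

A 7-joint arm with a two-finger parallel gripper is mounted at the origin on the work surface. World frame = base frame: x ahead of the robot, y to its left, z up, the work surface at z = 0. Lengths are in m, angles in rad, forces in N, time in s.
With the tool pointing down it reaches from about 0.425 to 0.875 m from the base axis. Payload 4.7 kg.
Tool frame: the origin (TCP) lies midway between the tips of the shut fingers; the grasp point (between the pads) lies 19 mm behind it (ctrl.grip_point_offset is the distance from the TCP to the grasp point, in m); z points along the fingers, y is the line along which they close (so a half turn about z gives the same grasp; the last joint's range is limited). The gripper opens to 87 mm and grips with 3 to 60 N. Pads are 19 mm wide; open, the fingers measure 117 mm over their backs; the gripper's body (75 mm by 190 mm) begins 51 mm behind the grasp point.
Start: joints at [1.311, 0.321, -0.07, 1.45, 0.023, 1.371, -0.057], TCP at [0.176, -0.626, 0.223] pointing down, gripper open.
Joint ranges: [-2.86, 2.86], [-0.3, 2.09], [-1.38, 1.24], [0.06, 2.45], [-1.56, 4.7], [0.09, 2.05], [-2.69, 2.69]. Speed limits (rad/s): [2.57, 2.57, 3.14, 3.14, 3.14, 3.14, 3.14].

### API

Orientations are given as a rotation vector (axis times angle).
In Python, from bench import ctrl gives the robot as it stands. The module is installed in compiled form; this text tells all that it offers.
- The arm moves only by the shell command python3 -m handwheel 'ROWS' [OPENING] [FORCE]. ROWS is JSON, a list of rows, each an object of numbers: "x", "y", "z": the shift along the tool's x, y, z in m; "wx", "wy", "wz": the turn, a rotation vector about the tool's x, y, z in degrees. A call has 1 to 10 rows; each row is the pose to reach, as a shift and turn from the pose commanded when the call began, along the tool's axes at that moment; what a row does not reach only later rows make up. A row lasts 1/12 s, in which the tool goes at most 41.7 mm and 7.16 degrees, less where a joint would pass 70% of its speed; a pose out of reach is approached as far as the arm can. A call with a gripper value outside its range is refused whole. OPENING is the finger opening in m, from 0 to 0.087, set as the call begins (- or left out, the last holds). The fingers move at their own pace and stop on an object; FORCE is the grip in N (left out, the last holds). Time passes only in rows, so rows that repeat a pose let the fingers close. It gives the time, the measured TCP pose, the force, the opening and the grip force at its end, in the units of the state.
- ctrl.get_state(): the state, without advancing time (a new reading comes with each control period).
- ctrl.get_image(name): name is "scene" or "top"; returns a dict with "image" (420x560x3 uint8, red, green, blue), "K" (3x3 intrinsics, pixels), "world_to_cam" (4x4, takes a point from world to camera coordinates). Camera axes: x right, y down, z forward; pixel columns grow to the right and rows downward; lengths in m; the calibration is good to about 2 mm. A picture is of the moment at which its call begins. There is no depth.
- ctrl.close_job(): hands the job in; it is judged then, once.
The state is a dict: "time": time; "joint_positions": joint angles; "qd": joint speeds; "joint_torque": joint torques, N m; "position": TCP position; "tool_rot": TCP orientation; "ft_force": force on the tool from outside, world axes, zero at the start; "torque": the same for the moment, N m; "grip_width": opening from 0.0 (shut) to 1.0 (fully open); "grip_force": force on a finger pad.
Only numpy, scipy, OpenCV 4.12 (cv2) and the standard library are available. Lean on these libraries where they do the work, as an engineer would, in place of code of your own. Each camera call takes 0.05 s, during which the arm holds its last target. There are 200 camera calls.

### The job

The oil in the workshop's bench compressor needs checking: slide the switch on top of its motor fully over to off (the end nearer the fan cover), then take the wiped dipstick from the groove of the wooden tray and push it down the slanting dip tube until its collar stops on the tube's mouth. Draw it right out again and finish holding it level and still, all of it at least 15 cm above the bench and touching nothing but your gripper, so that the tip can be read; do not put it down. Leave the oil bottle, the sanding block and the pine blocks where they are and the switch off.

Things in the scene. Friction and masses are not known exactly. Their poses are not given: they have to be found in the camera images.
- pump: Bench compressor, fixed, on a 360 x 170 mm base plate. Origin at the centre of its underside, on the bench. x runs along the motor from the crankcase end (-x) to the fan cover (+x), z is up. Motor 116 mm in diameter, axis 92 mm above the bench, x = -45 to 125 mm, then the 128 mm fan cover, to x = 167 mm. The dip tube slants out of the crankcase's -y side
- switch_box (a point): centre of the flat upper face, 178 mm above the bench, of the grey terminal box (105 mm along the pump's x, 80 mm along y) on top of the motor, at x = 35, y = 0 mm of the pump; the slide switch stands on it. Axes as the pump's
- pump_head (a point): centre of the top, 189 mm above the bench, of the compressor's 88 mm square cylinder head, at x = -100, y = 6 mm of the pump. Below it the finned cylinder and the 110 x 110 mm crankcase, which is 124 mm high and centred at x = -100, y = 0 mm. Axes as the pump's
- switch (a joint): travel of the slide switch in m: 0 = on (the end nearer the crankcase), 0.030 = off (end stop, towards the pump's +x, the fan cover). It slides stiffly (about 3 N) and stays where it is left
- switch_grip (a point): centre of the upper part of the switch's black grip, 8 mm below its top. The grip is a block 16 mm long (along the pump's x), 24 mm wide (along the pump's y) and 22 mm high, standing 1 mm above the flat top of the terminal box. The point's axes are parallel to the pump's
- dip_tube: Steel dip tube, fixed to the compressor. Origin at the centre of its open mouth, 140 mm above the bench, at x = -100, y = -130 mm of the pump. x points into the tube along its axis: 45 degrees down and, seen from above, towards the pump's +y. Outer diameter 17, bore 11 mm; mouth flared over 14 mm to 25 mm outside, 18 mm inside. The rod goes in 130 mm until the collar sits on the mouth
- gauge: Dipstick, loose, 50 g, lying level in the tray's groove. Origin on its axis at the collar's seating face; x points along the rod to the tip. Steel rod 6 mm thick, 130 mm long, rounded tip, two dark rings near it; grey collar 28 mm in diameter (x = -6 to 0 mm); grey round handle 18 to 20 mm in diameter (x = -52 to -6 mm). Its turn about its axis is free. Centre of mass near x = 33 mm
- gauge_tip (a point): rounded end of the dipstick's rod, 130 mm from the collar's seating face
- gauge_grip (a point): middle of the dipstick's handle, 29 mm behind the seating face; at the start 39 mm above the bench
- tray: Pine tray, 200 x 120 mm, on a slightly larger plywood board, 45 mm high in all, fixed. Origin at the centre of its underside. A groove 10 mm wide and 9 mm deep, open at the -x end, runs along x at y = 30 mm; the dipstick lies in it, tip towards +x, collar and handle beyond the tray's -x end (seating face about 14 mm from it)
- oil_bottle: standing grey oil bottle, 60 mm in diameter, 165 mm high, closed; origin at the centre of its underside; to be left alone
- sanding_block: cork sanding block 112 x 67 x 39 mm; origin at the centre of its underside; to be left alone
- pine_block_a: pine block 150 x 90 x 38 mm; origin at the centre of its underside; to be left alone
- pine_block_b: pine block 120 x 70 x 38 mm lying on the larger one; origin at the centre of its underside; to be left alone
Mind the look-alikes: they are no part of the job. Of the things shaped like the gauge, the aluminium one is meant.

How it is judged:
By the outcome, as a careful person would: the job done as asked, in the order asked, and still so for the second after the job is handed in, while the arm keeps its last pose, push and grip.
It also fails if it takes over 72 s, if anything falls off the work surface, if the arm or the gripper's body presses on something with over 40 N, if the wrist force passes 120 N, or if a joint passes its speed limit or range.

## Working session

There is one attempt and no reset: what is moved stays moved. The work goes in short steps, Python scripts to look and compute and a shell command to move; the robot and the scene stay as the last step left them, time stands still between calls to the robot, and variables do not carry over. Pictures are saved under pics/ and viewed, at most 10 in all, crops included, and the job is handed in when it is done.

```bash
mkdir -p pics
cat > h.py <<'E'
import numpy as np, cv2
from scipy.spatial.transform import Rotation as R
from bench import ctrl
def snap(n):
    d=ctrl.get_image(n); return d["image"],np.array(d["K"]),np.array(d["world_to_cam"])
def proj(p,K,T):
    p=np.atleast_2d(p); c=p@T[:3,:3].T+T[:3,3]; u=c@K.T; return u[:,:2]/u[:,2:]
def back(uv,z,K,T):
    uv=np.atleast_2d(uv); d=np.c_[uv,np.ones(len(uv))]@np.linalg.inv(K).T@T[:3,:3]
    o=-T[:3,:3].T@T[:3,3]; return o+d*((z-o[2])/d[:,2:])
def save(im,f): cv2.imwrite(f,cv2.cvtColor(im,cv2.COLOR_RGB2BGR))
E
python3 - <<'E'
from h import *
for n in("scene","top"):
    im,K,T=snap(n); save(im,f"pics/{n}0.png"); np.savez(n+"0.npz",im=im,K=K,T=T)
    print(n,K.round(1).tolist(),(-T[:3,:3].T@T[:3,3]).round(3),T[:3,:3].round(2).tolist())
print(ctrl.get_state(), ctrl.grip_point_offset)
E
```

```text
scene [[507.6, 0.0, 277.8], [0.0, 507.6, 209.5], [0.0, 0.0, 1.0]] [ 1.523 -0.007  1.389] [[-0.02, 1.0, 0.01], [0.78, 0.02, -0.62], [-0.62, -0.01, -0.78]]
top [[473.6, 0.0, 284.7], [0.0, 473.6, 202.1], [0.0, 0.0, 1.0]] [0.373 0.    1.232] [[-0.0, -1.0, 0.01], [-0.99, -0.0, -0.16], [0.16, -0.01, -0.99]]
{'time': 0.1, 'joint_positions': array([ 1.31109139,  0.32177449, -0.07010954,  1.45153458,  0.02258919,
        1.37080971, -0.05683716]), 'qd': array([-0.00091608, -0.00120265, -0.00042228, -0.00219676, -0.00045942,
        0.00039878,  0.00118334]), 'joint_torque': array([-3.28323868e-04, -4.92570162e+01, -4.05758740e-01, -3.13398314e+01,
       -6.40928792e-02,  3.96072585e-02,  7.96867016e-05]), 'position': array([ 0.17559656, -0.62532051,  0.22156369]), 'tool_rot': array([-3.11047941e+00, -4.28689763e-01,  4.87529089e-04]), 'ft_force': array([ 0.84749538, -0.04904734, -1.12643819]), 'torque': array([0.0423664 , 0.00668457, 0.01076445]), 'grip_force': 0.0, 'grip_width': 0.9971962112769088} 0.0187
```

View pics/scene0.png

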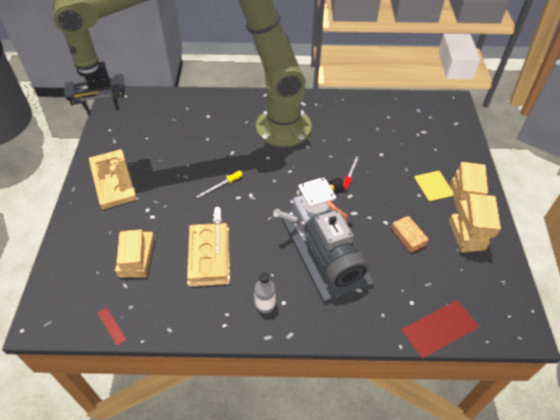

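View pics/top0.png

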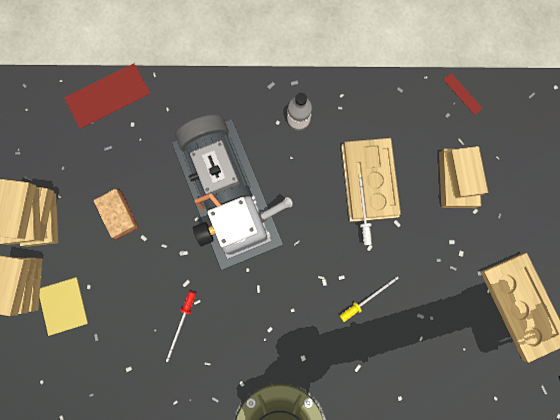

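The scene camera looks from the far side and the top camera from above (up = +x, left = +y). In the top view, these could be taken for the gauge: the grey-handled stick in the tray (366,232), the yellow screwdriver (350,310) and the red screwdriver (188,303). I choose the tray one and will check it in a crop.

Run:
```python
from h import *
d=np.load("top0.npz"); im=d["im"]
a=cv2.resize(im[110:275,165:305],None,fx=3.6,fy=3.6,interpolation=cv2.INTER_CUBIC)
b=cv2.resize(im[130:260,335:405],None,fx=4.2,fy=4.2,interpolation=cv2.INTER_CUBIC)
c=np.zeros((600,800,3),np.uint8); c[:594,:504]=a[:594,:504]; c[:546,506:800]=b[:546,:294]
save(c,"pics/crop1.png")
```

```text
(no output)
```

View pics/crop1.png

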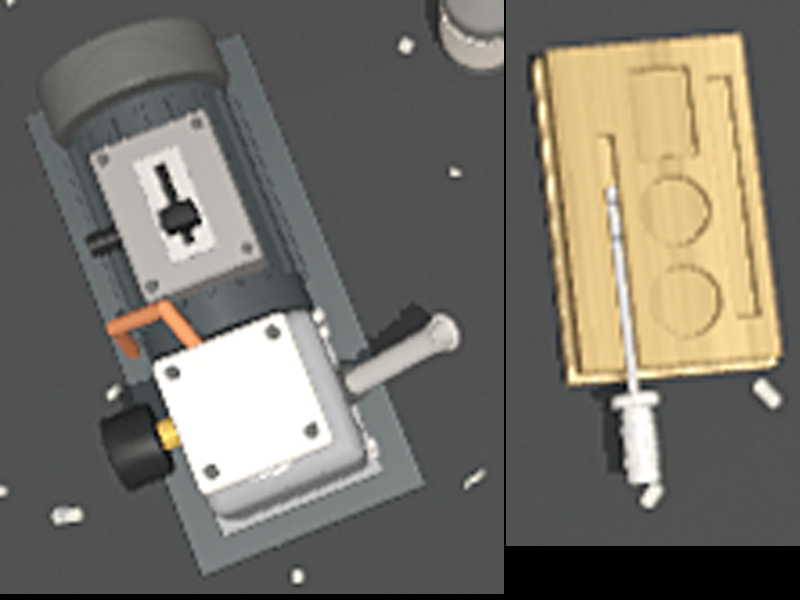

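The crop shows the grey metal dipstick: collar (635,400), ringed tip (612,190), handle end (645,485). It is the aluminium one, and the others are coloured screwdrivers. The switch grip is at (180,215), the tube mouth at (446,330), and the head and box corners are clear.

Run:
```python
from h import *
from scipy.optimize import least_squares
d=np.load("top0.npz"); K,T=d["K"],d["T"]
A=lambda p:np.array(p)/3.6+[165,110]
B=lambda p:(np.array(p)-[506,0])/4.2+[335,130]
px=A([(155,358),(287,313),(332,450),(208,493),(90,153),(203,110),(262,258),(150,300),(446,330)])
# pump coords: image up=+x, left=+y
hd=[(-56,50,189),(-56,-38,189),(-144,-38,189),(-144,50,189)]
bx=[(87.5,40,178),(87.5,-40,178),(-17.5,-40,178),(-17.5,40,178)]
P=np.array(hd+bx+[(-100,-130,140)])/1000
def w(q,P=P):
    c,s=np.cos(q[2]),np.sin(q[2]); return P@np.array([[c,s,0],[-s,c,0],[0,0,1]])+[q[0],q[1],0]
r=least_squares(lambda q:(proj(w(q),K,T)-px).ravel(),[.55,.15,.3])
print("pump",r.x.round(4),np.degrees(r.x[2]).round(2),r.fun.reshape(-1,2).round(1).tolist())
print("mouth",w(r.x,P[8:]), "mouth px-based",back(px[8],.14,K,T))
print("box ctr",w(r.x,np.array([[.035,0,.178]])))
g=back(A((180,205)),.2,K,T); print("switch top",g)
c,s=np.cos(r.x[2]),np.sin(r.x[2]); dd=(g[0,:2]-r.x[:2]); print("in pump",dd@[c,s],dd@[-s,c])
q=back(B([(612,190),(635,395),(645,485)]),.039,K,T); print("gauge tip,collar,end",q.round(4).tolist()); v=q[0]-q[2]; print(np.linalg.norm(v),np.degrees(np.arctan2(v[1],v[0])))
print(back(B([(548,50),(741,35),(778,362),(572,382)]),.045,K,T).round(4).tolist())
np.save("pump.npy",r.x)
# bottle, tcp axes
print(R.from_rotvec(ctrl.get_state()["tool_rot"]).as_matrix().round(3).tolist())
```

```text
pump [0.5888 0.1357 0.3869] 22.17 [[-0.9, 1.6], [-0.6, -0.7], [1.5, -2.3], [-1.4, 0.9], [-0.3, -0.1], [1.0, -0.8], [1.3, -0.4], [-0.7, 1.0], [0.3, 0.7]]
mouth [[ 0.54525024 -0.0224536   0.14      ]] mouth px-based [[ 0.54702133 -0.02167291  0.14      ]]
box ctr [[0.6212193  0.14887562 0.178     ]]
switch top [[0.6156872  0.14410955 0.2       ]]
in pump 0.028078475741112816 -0.002326382731904407
gauge tip,collar,end [[0.6323, -0.2079, 0.039], [0.5058, -0.2186, 0.039], [0.4515, -0.2231, 0.039]]
0.1813872955801726 4.8046709816357165
[[0.7192, -0.1695, 0.045], [0.7291, -0.2894, 0.045], [0.5252, -0.3044, 0.045], [0.5129, -0.1797, 0.045]]
[[0.963, 0.271, -0.001], [0.271, -0.963, 0.002], [-0.0, -0.002, -1.0]]
```

```bash
cat >> h.py <<'E'
q=np.load("pump.npy")
def pw(p):  # pump -> world, m
    return R.from_euler("z",q[2]).apply(p)+[q[0],q[1],0]
def tool(yaw,tilt=0): # x along yaw; tilt>0 (deg) swings the fingers toward tool x
    return R.from_euler("z",yaw,degrees=True)*R.from_euler("x",180,degrees=True)*R.from_euler("y",tilt,degrees=True)
def plan(p,Rt,s=None):
    s=s or ctrl.get_state(); R0=R.from_rotvec(s["tool_rot"])
    print("shift",R0.inv().apply(np.array(p)-s["position"]).round(4),"turn",np.degrees((R0.inv()*Rt).as_rotvec()).round(2),"target",np.round(p,4))
E
python3 - <<'E'
from h import *
print(tool(0,20).as_matrix().round(2).tolist())
plan(pw([-.008,-.001,.30]),tool(np.degrees(q[2])))
E
```

```text
[[0.94, 0.0, 0.34], [0.0, -1.0, -0.0], [0.34, 0.0, -0.94]]
shift [ 0.5958 -0.6191 -0.0774] turn [-0.1  -0.   -6.47] target [0.5818 0.1317 0.3   ]
```

```bash
python3 -m handwheel '[{"z":-0.04},{"z":-0.077},{"x":0.2,"y":-0.207,"z":-0.077},{"x":0.2,"y":-0.207,"z":-0.077},{"x":0.3,"y":-0.31,"z":-0.077},{"x":0.3,"y":-0.31,"z":-0.077},{"x":0.3,"y":-0.31,"z":-0.077},{"x":0.3,"y":-0.31,"z":-0.077},{"x":0.3,"y":-0.31,"z":-0.077},{"x":0.3,"y":-0.31,"z":-0.077}]' 0 30
python3 -m handwheel '[{"x":0.39,"y":-0.41,"wz":-6.5},{"x":0.39,"y":-0.41,"wz":-6.5},{"x":0.39,"y":-0.41,"wz":-6.5},{"x":0.39,"y":-0.41,"wz":-6.5},{"x":0.39,"y":-0.41,"wz":-6.5},{"x":0.39,"y":-0.41,"wz":-6.5},{"x":0.39,"y":-0.41,"wz":-6.5},{"x":0.39,"y":-0.41,"wz":-6.5},{"x":0.39,"y":-0.41,"wz":-6.5},{"x":0.39,"y":-0.41,"wz":-6.5}]'
python3 - <<'E'
from h import *
plan(pw([-.008,-.001,.30]),tool(np.degrees(q[2])))
E
```

```text
shift [ 0.5958 -0.6191 -0.0774] turn [-0.1  -0.   -6.47] target [0.5818 0.1317 0.3   ]invalid input at $[0]: expected keys x, y, z, wx, wy, wz
invalid input at $[0]: expected keys x, y, z, wx, wy, wz
```

```bash
python3 -m handwheel '[{"x":0,"y":0,"z":-0.04,"wx":0,"wy":0,"wz":0},{"x":0,"y":0,"z":-0.077,"wx":0,"wy":0,"wz":0},{"x":0.3,"y":-0.31,"z":-0.077,"wx":0,"wy":0,"wz":0},{"x":0.3,"y":-0.31,"z":-0.077,"wx":0,"wy":0,"wz":0},{"x":0.3,"y":-0.31,"z":-0.077,"wx":0,"wy":0,"wz":0},{"x":0.3,"y":-0.31,"z":-0.077,"wx":0,"wy":0,"wz":0},{"x":0.3,"y":-0.31,"z":-0.077,"wx":0,"wy":0,"wz":0},{"x":0.3,"y":-0.31,"z":-0.077,"wx":0,"wy":0,"wz":0},{"x":0.3,"y":-0.31,"z":-0.077,"wx":0,"wy":0,"wz":0},{"x":0.3,"y":-0.31,"z":-0.077,"wx":0,"wy":0,"wz":0}]' 0 30
python3 - <<'E'
from h import *
plan(pw([-.008,-.001,.30]),tool(np.degrees(q[2])))
E
```

```text
time: 0.93
position: [0.3345, -0.3304, 0.2992]
tool_rot: [3.112, 0.428, -0.001]
ft_force: [0.2, 0.7, 0.0]
grip_width: 0.325
grip_force: 0.0
shift [ 0.3629 -0.3781 -0.001 ] turn [-0.    0.03 -6.49] target [0.5818 0.1317 0.3   ]
```

```bash
python3 -m handwheel '[{"x":0.363,"y":-0.378,"z":0,"wx":0,"wy":0,"wz":-6.5},{"x":0.363,"y":-0.378,"z":0,"wx":0,"wy":0,"wz":-6.5},{"x":0.363,"y":-0.378,"z":0,"wx":0,"wy":0,"wz":-6.5},{"x":0.363,"y":-0.378,"z":0,"wx":0,"wy":0,"wz":-6.5},{"x":0.363,"y":-0.378,"z":0,"wx":0,"wy":0,"wz":-6.5},{"x":0.363,"y":-0.378,"z":0,"wx":0,"wy":0,"wz":-6.5},{"x":0.363,"y":-0.378,"z":0,"wx":0,"wy":0,"wz":-6.5},{"x":0.363,"y":-0.378,"z":0,"wx":0,"wy":0,"wz":-6.5},{"x":0.363,"y":-0.378,"z":0,"wx":0,"wy":0,"wz":-6.5},{"x":0.363,"y":-0.378,"z":0,"wx":0,"wy":0,"wz":-6.5}]'
python3 - <<'E'
from h import *
plan(pw([-.008,-.001,.30]),tool(np.degrees(q[2])))
E
```

```text
time: 1.77
position: [0.5311, 0.0366, 0.2996]
tool_rot: [3.082, 0.603, 0.0]
ft_force: [0.9, 0.3, -0.7]
grip_width: 0.006
grip_force: 0.0
shift [ 0.0828 -0.069  -0.0005] turn [ 0.05 -0.   -0.02] target [0.5818 0.1317 0.3   ]
```

```bash
python3 -m handwheel '[{"x":0.083,"y":-0.069,"z":0,"wx":0,"wy":0,"wz":0},{"x":0.083,"y":-0.069,"z":0,"wx":0,"wy":0,"wz":0},{"x":0.083,"y":-0.069,"z":0,"wx":0,"wy":0,"wz":0},{"x":0.083,"y":-0.069,"z":0.04,"wx":0,"wy":0,"wz":0},{"x":0.083,"y":-0.069,"z":0.08,"wx":0,"wy":0,"wz":0},{"x":0.083,"y":-0.069,"z":0.09,"wx":0,"wy":0,"wz":0},{"x":0.083,"y":-0.069,"z":0.09,"wx":0,"wy":0,"wz":0}]'
python3 - <<'E'
from h import *
plan(pw([-.008,-.001,.30]),tool(np.degrees(q[2])))
c=np.zeros((600,800,3),np.uint8)
for i,(n,p,w) in enumerate((("scene",None,0),("top",None,0))):
    im,K,T=snap(n); u=proj(pw([.035,0,.19]),K,T)[0].astype(int)
    c[:560,400*i:400*i+400]=cv2.resize(im[u[1]-56:u[1]+56,u[0]-40:u[0]+40],(400,560),interpolation=cv2.INTER_CUBIC)
save(c,"pics/sw.png")
E
```

```text
time: 2.35
position: [0.5792, 0.1288, 0.2058]
tool_rot: [3.083, 0.604, -0.012]
ft_force: [0.5, -0.3, -0.6]
grip_width: 0.003
grip_force: 0.0
shift [ 0.0028 -0.0019 -0.0942] turn [-0.08  0.43  0.01] target [0.5818 0.1317 0.3   ]
```

View pics/sw.png

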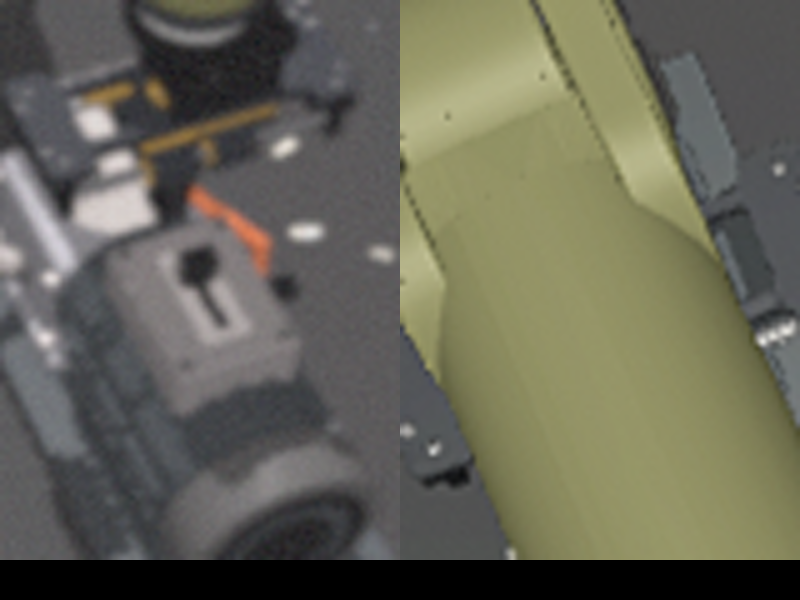

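The left panel shows the shut fingers at about (175,200), just behind the black grip at (200,265), on the crankcase side and lined up. Next I descend in steps.

```bash
python3 -m handwheel '[{"x":0,"y":0,"z":0.01,"wx":0,"wy":0,"wz":0},{"x":0,"y":0,"z":0.018,"wx":0,"wy":0,"wz":0},{"x":0,"y":0,"z":0.018,"wx":0,"wy":0,"wz":0},{"x":0,"y":0,"z":0.018,"wx":0,"wy":0,"wz":0}]'
```

```text
time: 2.78
position: [0.5815, 0.1298, 0.1917]
tool_rot: [3.083, 0.604, 0.0]
ft_force: [0.2, -0.0, -0.3]
grip_width: 0.005
grip_force: 0.0
```

```bash
python3 -m handwheel '[{"x":0,"y":-0.001,"z":0.005,"wx":0,"wy":0,"wz":0},{"x":0,"y":-0.001,"z":0.009,"wx":0,"wy":0,"wz":0},{"x":0,"y":-0.001,"z":0.009,"wx":0,"wy":0,"wz":0},{"x":0.005,"y":-0.001,"z":0.009,"wx":0,"wy":0,"wz":0},{"x":0.01,"y":-0.001,"z":0.009,"wx":0,"wy":0,"wz":0},{"x":0.015,"y":-0.001,"z":0.009,"wx":0,"wy":0,"wz":0},{"x":0.02,"y":-0.001,"z":0.009,"wx":0,"wy":0,"wz":0},{"x":0.02,"y":-0.001,"z":0.009,"wx":0,"wy":0,"wz":0}]'
python3 -m handwheel '[{"x":0.005,"y":0,"z":0,"wx":0,"wy":0,"wz":0},{"x":0.01,"y":0,"z":0,"wx":0,"wy":0,"wz":0},{"x":0.014,"y":0,"z":0,"wx":0,"wy":0,"wz":0},{"x":0.014,"y":0,"z":0,"wx":0,"wy":0,"wz":0}]'
```

```text
time: 3.45
position: [0.6004, 0.1389, 0.1825]
tool_rot: [-3.082, -0.605, -0.0]
ft_force: [0.7, -0.6, -0.5]
grip_width: 0.008
grip_force: 0.0
time: 3.78
position: [0.6134, 0.1443, 0.1824]
tool_rot: [-3.082, -0.605, -0.001]
ft_force: [-1.1, -0.3, 1.1]
grip_width: 0.003
grip_force: 0.2
```

```bash
python3 -m handwheel '[{"x":0.003,"y":0,"z":0,"wx":0,"wy":0,"wz":0},{"x":0.005,"y":0,"z":0,"wx":0,"wy":0,"wz":0},{"x":0.005,"y":0,"z":0,"wx":0,"wy":0,"wz":0}]'
python3 - <<'E'
from h import *
s=ctrl.get_state(); d=s["position"]-pw([0,0,0]); print(R.from_euler("z",-q[2]).apply(d), R.from_euler("z",-q[2]).apply(s["ft_force"]))
E
```

```text
time: 4.03
position: [0.6175, 0.146, 0.1824]
tool_rot: [-3.083, -0.605, -0.0]
ft_force: [-1.9, -0.7, 0.1]
grip_width: 0.008
grip_force: 0.9
[ 0.03042058 -0.00127151  0.18241868] [-1.99585086  0.08419197  0.13780737]
```

```bash
python3 -m handwheel '[{"x":0.002,"y":0,"z":0,"wx":0,"wy":0,"wz":0},{"x":0.004,"y":0,"z":0,"wx":0,"wy":0,"wz":0},{"x":0.004,"y":0,"z":0,"wx":0,"wy":0,"wz":0}]'
python3 -m handwheel '[{"x":0.002,"y":0,"z":0,"wx":0,"wy":0,"wz":0},{"x":0.004,"y":0,"z":0,"wx":0,"wy":0,"wz":0},{"x":0.004,"y":0,"z":0,"wx":0,"wy":0,"wz":0}]'
```

```text
time: 4.28
position: [0.6195, 0.1468, 0.1824]
tool_rot: [3.082, 0.604, -0.006]
ft_force: [-7.0, -2.2, 3.3]
grip_width: 0.004
grip_force: 3.7
time: 4.53
position: [0.6198, 0.1469, 0.1824]
tool_rot: [3.079, 0.604, -0.02]
ft_force: [-17.1, -6.5, 10.3]
grip_width: 0.006
grip_force: 9.4
```

The end stop is reached (stall at 18 N, at the expected x). Back off and lift.

```bash
python3 -m handwheel '[{"x":-0.008,"y":0,"z":0,"wx":0,"wy":0,"wz":0},{"x":-0.016,"y":0,"z":0,"wx":0,"wy":0,"wz":0},{"x":-0.018,"y":0,"z":-0.02,"wx":0,"wy":0,"wz":0},{"x":-0.018,"y":0,"z":-0.06,"wx":0,"wy":0,"wz":0},{"x":-0.018,"y":0,"z":-0.1,"wx":0,"wy":0,"wz":0},{"x":-0.018,"y":0,"z":-0.12,"wx":0,"wy":0,"wz":0},{"x":-0.018,"y":0,"z":-0.12,"wx":0,"wy":0,"wz":0}]' 0.06 40
python3 - <<'E'
from h import *
tip,end=np.array([.6323,-.2079,.039]),np.array([.4515,-.2231,.039]); u=(tip-end)/np.linalg.norm(tip-end)
g=end+u*.023; t=tool(4.8,25); zt=t.as_matrix()[:,2]
print("grip",g, "from tip",tip-u*.159)
for h in (.15,0): plan(g+zt*.0187-zt*h,t)
E
```

```text
time: 5.12
position: [0.6107, 0.1435, 0.3089]
tool_rot: [-3.082, -0.604, -0.019]
ft_force: [0.1, -0.6, 0.4]
grip_width: 0.453
grip_force: 0.0
grip [ 0.47441915 -0.22117317  0.039     ] from tip [ 0.47385894 -0.22122027  0.039     ]
shift [-0.3185  0.2694  0.1476] turn [-3.79 24.13 17.09] target [ 0.4191 -0.2258  0.158 ]
shift [-0.2596  0.2881  0.2843] turn [-3.79 24.13 17.09] target [ 0.4823 -0.2205  0.0221]
```

```bash
python3 -m handwheel '[{"x":-0.318,"y":0.269,"z":0.02,"wx":-3.8,"wy":24.1,"wz":17.1},{"x":-0.318,"y":0.269,"z":0.02,"wx":-3.8,"wy":24.1,"wz":17.1},{"x":-0.318,"y":0.269,"z":0.02,"wx":-3.8,"wy":24.1,"wz":17.1},{"x":-0.318,"y":0.269,"z":0.02,"wx":-3.8,"wy":24.1,"wz":17.1},{"x":-0.318,"y":0.269,"z":0.02,"wx":-3.8,"wy":24.1,"wz":17.1},{"x":-0.318,"y":0.269,"z":0.02,"wx":-3.8,"wy":24.1,"wz":17.1},{"x":-0.318,"y":0.269,"z":0.02,"wx":-3.8,"wy":24.1,"wz":17.1},{"x":-0.318,"y":0.269,"z":0.02,"wx":-3.8,"wy":24.1,"wz":17.1},{"x":-0.318,"y":0.269,"z":0.02,"wx":-3.8,"wy":24.1,"wz":17.1},{"x":-0.318,"y":0.269,"z":0.02,"wx":-3.8,"wy":24.1,"wz":17.1}]'
cat > g.py <<'E'
from h import *
tip,end=np.array([.6323,-.2079,.039]),np.array([.4515,-.2231,.039]); u=(tip-end)/np.linalg.norm(tip-end)
g=end+u*.023; t=tool(4.8,25); zt=t.as_matrix()[:,2]
for h in (.15,.07,0): plan(g+zt*.0187-zt*h,t)
print(ctrl.get_state()["joint_positions"].round(2))
E
python3 g.py
```

```text
time: 5.95
position: [0.4733, -0.1616, 0.2846]
tool_rot: [-3.05, -0.138, -0.651]
ft_force: [0.6, -1.0, 0.0]
grip_width: 0.691
grip_force: 0.0
shift [-0.1063  0.0592  0.0911] turn [-0.24  0.91  0.35] target [ 0.4191 -0.2258  0.158 ]
shift [-0.105   0.0596  0.1711] turn [-0.24  0.91  0.35] target [ 0.4528 -0.223   0.0855]
shift [-0.1039  0.0599  0.2411] turn [-0.24  0.91  0.35] target [ 0.4823 -0.2205  0.0221]
[ 0.61 -0.3  -0.14  2.02 -0.3   1.08 -0.92]
```

```bash
python3 -m handwheel '[{"x":-0.105,"y":0.06,"z":0.171,"wx":0,"wy":0.9,"wz":0.3},{"x":-0.105,"y":0.06,"z":0.171,"wx":0,"wy":0.9,"wz":0.3},{"x":-0.105,"y":0.06,"z":0.171,"wx":0,"wy":0.9,"wz":0.3},{"x":-0.105,"y":0.06,"z":0.171,"wx":0,"wy":0.9,"wz":0.3},{"x":-0.105,"y":0.06,"z":0.171,"wx":0,"wy":0.9,"wz":0.3},{"x":-0.105,"y":0.06,"z":0.171,"wx":0,"wy":0.9,"wz":0.3},{"x":-0.105,"y":0.06,"z":0.171,"wx":0,"wy":0.9,"wz":0.3}]'
python3 g.py
```

```text
time: 6.53
position: [0.4499, -0.2234, 0.0836]
tool_rot: [-3.044, -0.117, -0.665]
ft_force: [1.0, 0.4, 0.5]
grip_width: 0.69
grip_force: 0.0
shift [ 0.0029 -0.0005 -0.0805] turn [-0.25  0.33 -0.44] target [ 0.4191 -0.2258  0.158 ]
shift [ 0.0034 -0.0002 -0.0005] turn [-0.25  0.33 -0.44] target [ 0.4528 -0.223   0.0855]
shift [0.0038 0.0002 0.0695] turn [-0.25  0.33 -0.44] target [ 0.4823 -0.2205  0.0221]
[ 0.62 -0.08 -0.01  2.27 -0.45  0.67 -0.57]
```

```bash
python3 -m handwheel '[{"x":0.002,"y":0,"z":0.035,"wx":0,"wy":0,"wz":0},{"x":0.002,"y":0,"z":0.06,"wx":0,"wy":0,"wz":0},{"x":0.002,"y":0,"z":0.07,"wx":0,"wy":0,"wz":0},{"x":0.002,"y":0,"z":0.07,"wx":0,"wy":0,"wz":0},{"x":0.002,"y":0,"z":0.07,"wx":0,"wy":0,"wz":0}]'
python3 - <<'E'
from h import *
exec(open("g.py").read().split("for h")[0].split("\n",1)[1]); plan(g+zt*.0187,t)
c=np.zeros((560,800,3),np.uint8)
for i,n in enumerate(("scene","top")):
    im,K,T=snap(n); v=proj(np.array([.50,-.22,.04]),K,T)[0].astype(int)
    c[:,400*i:400*i+400]=cv2.resize(im[v[1]-56:v[1]+56,v[0]-40:v[0]+40],(400,560),interpolation=cv2.INTER_CUBIC)
save(c,"pics/gr.png")
E
```

```text
time: 6.95
position: [0.4841, -0.2212, 0.0253]
tool_rot: [-3.045, -0.123, -0.675]
ft_force: [-0.1, -0.7, 0.5]
grip_width: 0.688
grip_force: 0.0
shift [-0.0029 -0.0008  0.0022] turn [-0.1   0.01 -0.18] target [ 0.4823 -0.2205  0.0221]
```

View pics/gr.png

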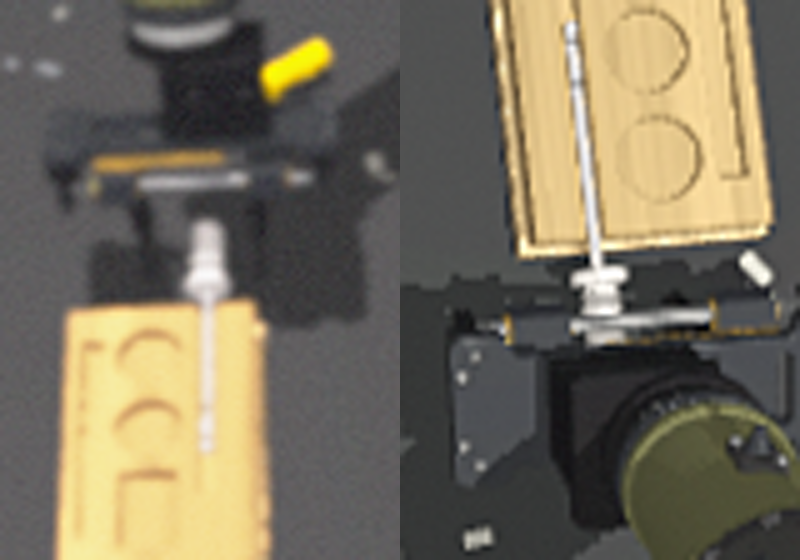

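The left crop shows the fingers at x≈140 and 258 straddling the handle at x≈207, well enough centred. The collar at (205,285) is clear of the pads. Small correction, then close.

```bash
python3 -m handwheel '[{"x":-0.003,"y":-0.001,"z":0.002,"wx":0,"wy":0,"wz":0},{"x":-0.003,"y":-0.001,"z":0.002,"wx":0,"wy":0,"wz":0}]' - 40
python3 -m handwheel '[{"x":0,"y":0,"z":0,"wx":0,"wy":0,"wz":0},{"x":0,"y":0,"z":0,"wx":0,"wy":0,"wz":0},{"x":0,"y":0,"z":0,"wx":0,"wy":0,"wz":0},{"x":0,"y":0,"z":0,"wx":0,"wy":0,"wz":0},{"x":0,"y":0,"z":0,"wx":0,"wy":0,"wz":0},{"x":0,"y":0,"z":0,"wx":0,"wy":0,"wz":0},{"x":0,"y":0,"z":0,"wx":0,"wy":0,"wz":0},{"x":0,"y":0,"z":0,"wx":0,"wy":0,"wz":0}]' 0.005 40
python3 - <<'E'
from h import *
plan([.5,-.22,.25],tool(4.8,25))
E
```

```text
time: 7.22
position: [0.4808, -0.2206, 0.0213]
tool_rot: [-3.045, -0.121, -0.673]
ft_force: [-0.6, 0.4, -0.7]
grip_width: 0.687
grip_force: 0.0
time: 7.88
position: [0.481, -0.2202, 0.0204]
tool_rot: [-3.045, -0.122, -0.671]
ft_force: [0.2, -0.3, 0.4]
grip_width: 0.193
grip_force: 39.9
shift [ 0.1138  0.0004 -0.2003] turn [-0.14  0.12 -0.25] target [ 0.5  -0.22  0.25]
```

```bash
python3 -m handwheel '[{"x":0.008,"y":0,"z":-0.018,"wx":0,"wy":0,"wz":0},{"x":0.025,"y":0,"z":-0.054,"wx":0,"wy":0,"wz":0},{"x":0.042,"y":0,"z":-0.09,"wx":0,"wy":0,"wz":0},{"x":0.06,"y":0,"z":-0.12,"wx":0,"wy":0,"wz":0},{"x":0.08,"y":0,"z":-0.15,"wx":0,"wy":0,"wz":0},{"x":0.1,"y":0,"z":-0.18,"wx":0,"wy":0,"wz":0},{"x":0.114,"y":0,"z":-0.2,"wx":0,"wy":0,"wz":0},{"x":0.114,"y":0,"z":-0.2,"wx":0,"wy":0,"wz":0}]'
python3 - <<'E'
from h import *
c=np.zeros((560,800,3),np.uint8)
for i,n in enumerate(("scene","top")):
    im,K,T=snap(n); np.savez(n+"1.npz",im=im,K=K,T=T); v=proj(np.array([.57,-.21,.26]),K,T)[0].astype(int); print(v-[40,56])
    c[:,400*i:400*i+400]=cv2.resize(im[v[1]-56:v[1]+56,v[0]-40:v[0]+40],(400,560),interpolation=cv2.INTER_CUBIC)
save(c,"pics/lift.png")
s=ctrl.get_state(); print(s["joint_positions"].round(2),s["position"],s["tool_rot"])
E
```

```text
time: 8.55
position: [0.5039, -0.221, 0.2574]
tool_rot: [-3.047, -0.124, -0.688]
ft_force: [0.8, -0.7, 0.4]
grip_width: 0.191
grip_force: 39.9
[171 136]
[339 125]
[ 0.58 -0.17 -0.05  1.99 -0.31  0.99 -0.83] [ 0.5005083  -0.21977286  0.25065596] [-3.04523752 -0.12273411 -0.67316138]
```

View pics/lift.png

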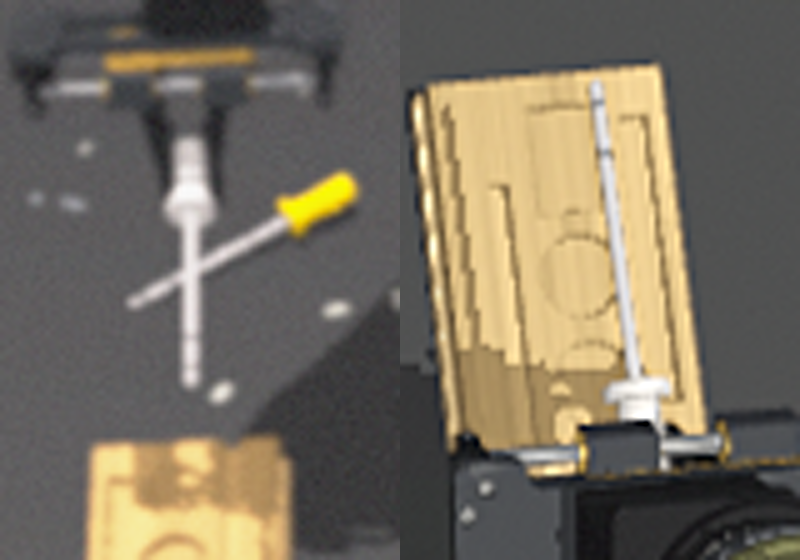

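The dipstick is lifted. In the left panel the tip is at (191,387) and the collar face at (190,215). In the right panel the tip is at (597,84) and the collar face at (635,380). I'll triangulate these relative to the tool.

```bash
cat >> h.py <<'E'
def tri(a,b,A,B):
    P=[k@t[:3] for k,t in (A,B)]
    X=cv2.triangulatePoints(P[0],P[1],np.array(a,float).reshape(2,1),np.array(b,float).reshape(2,1)); return (X[:3]/X[3]).ravel()
E
python3 - <<'E'
from h import *
d0,d1=np.load("scene1.npz"),np.load("top1.npz"); A=(d0["K"],d0["T"]);B=(d1["K"],d1["T"])
f=lambda p:np.array(p)/5+[171,136]; g=lambda p:(np.array(p)-[400,0])/5+[339,125]
tip=tri(f((191,385)),g((597,84)),A,B); col=tri(f((190,217)),g((637,378)),A,B)
s=ctrl.get_state(); Rt=R.from_rotvec(s["tool_rot"])
print(tip,col,np.linalg.norm(tip-col))
u=(tip-col)/np.linalg.norm(tip-col); print("axis world",u.round(3),"axis tool",Rt.inv().apply(u).round(3),"col tool",Rt.inv().apply(col-s["position"]).round(4),"tip tool",Rt.inv().apply(tip-s["position"]).round(4))
zt=tool(4.8,25).inv().apply([np.cos(.0838),np.sin(.0838),0]); print("expected axis tool",zt.round(3))
print("reproj",proj(tip,*A),proj(tip,*B))
E
```

```text
[ 0.65379768 -0.2066797   0.27104025] [ 0.52861431 -0.21947925  0.27115181] 0.1258360684625391
axis world [ 0.995  0.102 -0.001] axis tool [ 0.906 -0.021  0.422] col tool [ 0.0341  0.0019 -0.0068] tip tool [ 0.1481 -0.0007  0.0464]
expected axis tool [ 0.906 -0.     0.423]
reproj [[208.96233071 212.95914618]] [[378.03581718 141.79813151]]
```

```bash
cat >> h.py <<'E'
a=np.array([.9063,0,.4226]); tipT=np.array([.1475,-.0005,.0466]); M=np.array([.546,-.022,.14])
psi=np.degrees(q[2])+90; d=R.from_euler("z",q[2]).apply([0,.70711,-.70711]); RI=tool(psi,-20)
def ins(depth,dx=np.zeros(3)): plan(M+dx+d*depth-RI.apply(tipT),RI)
E
python3 - <<'E'
from h import *
print(RI.apply(a),d)
ins(-.04); p=M-d*.09-RI.apply(tipT)+[0,0,.04]; plan(p,RI); plan((p+ctrl.get_state()["position"])/2+[0,0,.03],tool(60,10))
E
```

```text
[-0.26680715  0.65483771 -0.70708696] [-0.26680877  0.65484168 -0.70711   ]
shift [ 0.1022 -0.0497  0.0346] turn [   4.6   -30.85 -109.48] target [ 0.6034 -0.1616  0.2625]
shift [ 0.1437 -0.0162 -0.0293] turn [   4.6   -30.85 -109.48] target [ 0.6168 -0.1943  0.3379]
shift [ 0.0845 -0.0082 -0.0419] turn [ 16.51 -13.84 -52.98] target [ 0.5586 -0.2071  0.3243]
```

```bash
python3 -m handwheel '[{"x":0.085,"y":-0.008,"z":-0.042,"wx":16.5,"wy":-13.8,"wz":-53},{"x":0.085,"y":-0.008,"z":-0.042,"wx":16.5,"wy":-13.8,"wz":-53},{"x":0.085,"y":-0.008,"z":-0.042,"wx":16.5,"wy":-13.8,"wz":-53},{"x":0.085,"y":-0.008,"z":-0.042,"wx":16.5,"wy":-13.8,"wz":-53},{"x":0.085,"y":-0.008,"z":-0.042,"wx":16.5,"wy":-13.8,"wz":-53},{"x":0.085,"y":-0.008,"z":-0.042,"wx":16.5,"wy":-13.8,"wz":-53},{"x":0.085,"y":-0.008,"z":-0.042,"wx":16.5,"wy":-13.8,"wz":-53},{"x":0.085,"y":-0.008,"z":-0.042,"wx":16.5,"wy":-13.8,"wz":-53},{"x":0.085,"y":-0.008,"z":-0.042,"wx":16.5,"wy":-13.8,"wz":-53}]'
python3 - <<'E'
from h import *
p=M-d*.09-RI.apply(tipT)+[0,0,.04]; plan(p,RI); print(ctrl.get_state()["joint_positions"].round(2))
E
```

```text
time: 9.4
position: [0.5594, -0.206, 0.3205]
tool_rot: [-2.629, -1.526, -0.226]
ft_force: [-0.5, 0.9, -0.9]
grip_width: 0.193
grip_force: 39.9
shift [ 0.041   0.0439 -0.0107] turn [ -4.91 -28.09 -52.23] target [ 0.6168 -0.1943  0.3379]
[ 0.5   0.17 -0.1   1.45 -0.16  1.51 -0.11]
```

```bash
python3 -m handwheel '[{"x":0.041,"y":0.044,"z":-0.011,"wx":-4.9,"wy":-28.1,"wz":-52.2},{"x":0.041,"y":0.044,"z":-0.011,"wx":-4.9,"wy":-28.1,"wz":-52.2},{"x":0.041,"y":0.044,"z":-0.011,"wx":-4.9,"wy":-28.1,"wz":-52.2},{"x":0.041,"y":0.044,"z":-0.011,"wx":-4.9,"wy":-28.1,"wz":-52.2},{"x":0.041,"y":0.044,"z":-0.011,"wx":-4.9,"wy":-28.1,"wz":-52.2},{"x":0.041,"y":0.044,"z":-0.011,"wx":-4.9,"wy":-28.1,"wz":-52.2},{"x":0.041,"y":0.044,"z":-0.011,"wx":-4.9,"wy":-28.1,"wz":-52.2},{"x":0.041,"y":0.044,"z":-0.011,"wx":-4.9,"wy":-28.1,"wz":-52.2},{"x":0.041,"y":0.044,"z":-0.011,"wx":-4.9,"wy":-28.1,"wz":-52.2},{"x":0.041,"y":0.044,"z":-0.011,"wx":-4.9,"wy":-28.1,"wz":-52.2}]'
python3 - <<'E'
from h import *
ins(-.03); print(ctrl.get_state()["joint_positions"].round(2))
E
```

```text
time: 10.23
position: [0.6152, -0.1943, 0.3403]
tool_rot: [1.589, 2.348, -0.279]
ft_force: [-1.1, -0.2, -1.1]
grip_width: 0.195
grip_force: 39.9
shift [0.0685 0.0009 0.0652] turn [ 0.05  0.15 -0.36] target [ 0.6008 -0.1551  0.2555]
[ 0.3   0.14 -0.24  1.49  0.35  1.37  0.4 ]
```

Joints are comfortable here. Moving to 30 mm before the mouth, then looking from near.

```bash
python3 -m handwheel '[{"x":0.035,"y":0,"z":0.035,"wx":0,"wy":0,"wz":0},{"x":0.0685,"y":0.001,"z":0.065,"wx":0,"wy":0.1,"wz":-0.3},{"x":0.0685,"y":0.001,"z":0.065,"wx":0,"wy":0.1,"wz":-0.3},{"x":0.0685,"y":0.001,"z":0.065,"wx":0,"wy":0.1,"wz":-0.3},{"x":0.0685,"y":0.001,"z":0.065,"wx":0,"wy":0.1,"wz":-0.3},{"x":0.0685,"y":0.001,"z":0.065,"wx":0,"wy":0.1,"wz":-0.3}]'
python3 - <<'E'
from h import *
ins(-.03)
c=np.zeros((560,800,3),np.uint8)
for i,n in enumerate(("scene","top")):
    im,K,T=snap(n); np.savez(n+"2.npz",im=im,K=K,T=T); v=proj(M-d*.06,K,T)[0].astype(int)-[25,35]; print(v)
    c[:,400*i:400*i+400]=cv2.resize(im[v[1]:v[1]+70,v[0]:v[0]+50],(400,560),interpolation=cv2.INTER_CUBIC)
    print("pred mouth,tip,collar",((proj([M,M-d*.03,M-d*.16],K,T)-v)*8+[400*i,0]).round().tolist())
save(c,"pics/pre.png")
s=ctrl.get_state(); print(s["position"],s["tool_rot"])
E
```

```text
time: 10.73
position: [0.6034, -0.1587, 0.2599]
tool_rot: [1.586, 2.347, -0.277]
ft_force: [-0.2, 0.6, -0.6]
grip_width: 0.188
grip_force: 39.9
shift [ 0.0056 -0.0011  0.0026] turn [ 0.22  0.28 -0.3 ] target [ 0.6008 -0.1551  0.2555]
[237 172]
pred mouth,tip,collar [[309.0, 324.0], [258.0, 306.0], [19.0, 220.0]]
[281 157]
pred mouth,tip,collar [[464.0, 361.0], [534.0, 322.0], [869.0, 135.0]]
[ 0.6033063  -0.15829181  0.2597382 ] [ 1.58542145  2.34710373 -0.27667979]
```

View pics/pre.png

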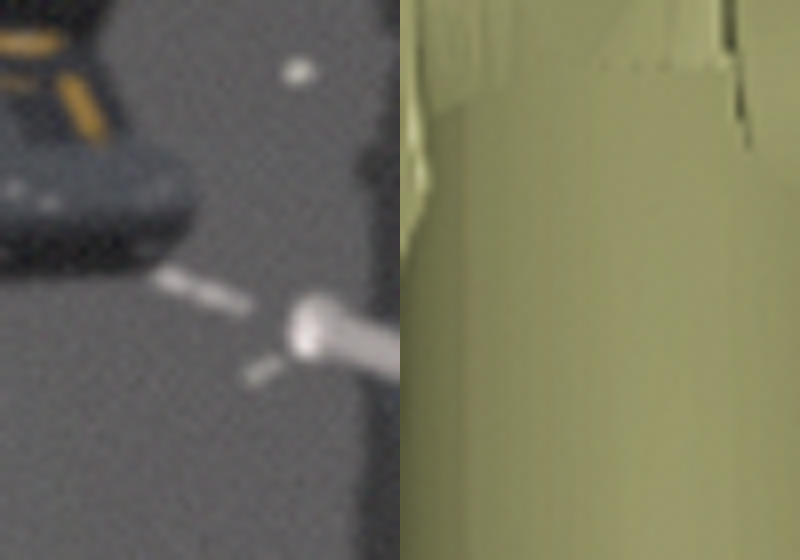

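The left panel shows the tip at (252,304) and the mouth centre at about (306,327), with the rod line heading straight into it. This matches the prediction. The right panel is hidden by the arm. I triangulate the mouth as a check, then correct the pose.

Run:
```python
from h import *
d0,d1=np.load("scene2.npz"),np.load("top0.npz"); A=(d0["K"],d0["T"]);B=(d1["K"],d1["T"])
m=tri(np.array([306,327])/8+[237,172],np.array([446,330])/3.6+[165,110],A,B); print(m,m-M)
s=ctrl.get_state();Rt=R.from_rotvec(s["tool_rot"]); t=s["position"]+Rt.apply(tipT)
print("pred tip px",(proj(t,*A)-[237,172])*8,"axis",Rt.apply(a),"d",d)
ins(-.02); ins(.01); ins(.04)
```

```text
[ 0.54710336 -0.02257229  0.13946162] [ 0.00110336 -0.00057229 -0.00053838]
pred tip px [[249.37754184 306.80839742]] axis [-0.25983362  0.65415057 -0.71031258] d [-0.26680877  0.65484168 -0.70711   ]
shift [ 0.0143 -0.0012  0.0068] turn [ 0.23  0.26 -0.28] target [ 0.5981 -0.1485  0.2484]
shift [ 0.0415 -0.0014  0.0194] turn [ 0.23  0.26 -0.28] target [ 0.5901 -0.1289  0.2272]
shift [ 0.0688 -0.0016  0.0319] turn [ 0.23  0.26 -0.28] target [ 0.5821 -0.1092  0.206 ]
```

```bash
python3 -m handwheel '[{"x":0.007,"y":-0.001,"z":0.003,"wx":0.2,"wy":0.3,"wz":-0.3},{"x":0.0143,"y":-0.0012,"z":0.0068,"wx":0.2,"wy":0.3,"wz":-0.3},{"x":0.0233,"y":-0.0012,"z":0.011,"wx":0.2,"wy":0.3,"wz":-0.3},{"x":0.0233,"y":-0.0012,"z":0.011,"wx":0.2,"wy":0.3,"wz":-0.3},{"x":0.0233,"y":-0.0012,"z":0.011,"wx":0.2,"wy":0.3,"wz":-0.3}]'
python3 - <<'E'
from h import *
M[:]=M+[.0005,-.0003,-.0002]; ins(-.01);ins(.02); ins(.05)
E
```

```text
time: 11.25
position: [0.5936, -0.1393, 0.2379]
tool_rot: [1.58, 2.364, -0.281]
ft_force: [0.0, -0.1, 0.0]
grip_width: 0.19
grip_force: 39.9
shift [-0.0045  0.001  -0.0018] turn [-0.15 -0.19  0.34] target [ 0.5959 -0.1423  0.2411]
shift [0.0227 0.0012 0.011 ] turn [-0.15 -0.19  0.34] target [ 0.5879 -0.1226  0.2199]
shift [0.0498 0.0014 0.0237] turn [-0.15 -0.19  0.34] target [ 0.5799 -0.103   0.1987]
```

```bash
python3 -m handwheel '[{"x":0,"y":0,"z":0,"wx":0,"wy":0,"wz":0},{"x":0,"y":0,"z":0,"wx":0,"wy":0,"wz":0},{"x":0,"y":0,"z":0,"wx":0,"wy":0,"wz":0}]'
python3 - <<'E'
from h import *
M[:]=M+[.0005,-.0003,-.0002]; ins(-.01);ins(.02); ins(.05)
E
```

```text
time: 11.5
position: [0.5942, -0.1406, 0.239]
tool_rot: [1.582, 2.361, -0.28]
ft_force: [-0.3, -0.0, -0.9]
grip_width: 0.187
grip_force: 39.9
shift [-0.0028  0.001  -0.0012] turn [-0.1  -0.14  0.2 ] target [ 0.5959 -0.1423  0.2411]
shift [0.0244 0.0011 0.0115] turn [-0.1  -0.14  0.2 ] target [ 0.5879 -0.1226  0.2199]
shift [0.0515 0.0012 0.0243] turn [-0.1  -0.14  0.2 ] target [ 0.5799 -0.103   0.1987]
```

```bash
python3 -m handwheel '[{"x":0.006,"y":0.001,"z":0.003,"wx":0,"wy":0,"wz":0},{"x":0.012,"y":0.001,"z":0.0057,"wx":0,"wy":0,"wz":0},{"x":0.018,"y":0.001,"z":0.0085,"wx":0,"wy":0,"wz":0},{"x":0.024,"y":0.001,"z":0.0114,"wx":0,"wy":0,"wz":0},{"x":0.024,"y":0.001,"z":0.0114,"wx":0,"wy":0,"wz":0}]'
python3 - <<'E'
from h import *
M[:]=M+[.0005,-.0003,-.0002]; ins(.02); ins(.05)
E
```

```text
time: 11.92
position: [0.5873, -0.1207, 0.2185]
tool_rot: [1.58, 2.365, -0.28]
ft_force: [-0.4, 0.7, -0.8]
grip_width: 0.19
grip_force: 39.9
shift [-0.0024 -0.0001 -0.0007] turn [-0.12 -0.25  0.35] target [ 0.5879 -0.1226  0.2199]
shift [0.0247 0.0001 0.0121] turn [-0.12 -0.25  0.35] target [ 0.5799 -0.103   0.1987]
```

Past the flare with no contact force; continuing.

```bash
python3 -m handwheel '[{"x":0.008,"y":0,"z":0.0037,"wx":0,"wy":0,"wz":0},{"x":0.016,"y":0,"z":0.0075,"wx":0,"wy":0,"wz":0.1},{"x":0.025,"y":0,"z":0.0118,"wx":0,"wy":-0.1,"wz":0.2},{"x":0.025,"y":0,"z":0.0118,"wx":0,"wy":-0.1,"wz":0.2}]'
python3 -m handwheel '[{"x":0.009,"y":0,"z":0.0042,"wx":0,"wy":0,"wz":0},{"x":0.018,"y":0,"z":0.0084,"wx":0,"wy":0,"wz":0},{"x":0.027,"y":0,"z":0.0126,"wx":0,"wy":0,"wz":0},{"x":0.027,"y":0,"z":0.0126,"wx":0,"wy":0,"wz":0},{"x":0.027,"y":0,"z":0.0126,"wx":0,"wy":0,"wz":0}]'
python3 - <<'E'
from h import *
M[:]=M+[.0005,-.0003,-.0002]; ins(.08); ins(.11);ins(.13)
E
```

```text
time: 12.25
position: [0.5791, -0.1022, 0.1981]
tool_rot: [1.583, 2.362, -0.281]
ft_force: [0.9, 1.9, -1.8]
grip_width: 0.194
grip_force: 39.9
time: 12.67
position: [0.5718, -0.0841, 0.1783]
tool_rot: [1.584, 2.36, -0.281]
ft_force: [0.2, 0.4, -0.4]
grip_width: 0.195
grip_force: 39.9
shift [0.0009 0.0004 0.0006] turn [-0.15 -0.12  0.13] target [ 0.5719 -0.0833  0.1775]
shift [0.0281 0.0004 0.0133] turn [-0.15 -0.12  0.13] target [ 0.5639 -0.0637  0.1563]
shift [0.0462 0.0005 0.0218] turn [-0.15 -0.12  0.13] target [ 0.5586 -0.0506  0.1421]
```

```bash
python3 -m handwheel '[{"x":0.009,"y":0,"z":0.0042,"wx":0,"wy":0,"wz":0},{"x":0.018,"y":0,"z":0.0085,"wx":0,"wy":0,"wz":0},{"x":0.027,"y":0.0003,"z":0.0128,"wx":0,"wy":0,"wz":0},{"x":0.036,"y":0.0003,"z":0.017,"wx":0,"wy":0,"wz":0},{"x":0.036,"y":0.0003,"z":0.017,"wx":0,"wy":0,"wz":0},{"x":0.036,"y":0.0003,"z":0.017,"wx":0,"wy":0,"wz":0}]'
python3 - <<'E'
from h import *
M[:]=M+[.0005,-.0003,-.0002]; ins(.13)
s=ctrl.get_state(); print(s["ft_force"]@d)
E
```

```text
time: 13.17
position: [0.5613, -0.0578, 0.15]
tool_rot: [1.583, 2.36, -0.281]
ft_force: [-0.1, 1.8, -0.8]
grip_width: 0.19
grip_force: 39.9
shift [0.0099 0.0002 0.0048] turn [-0.15 -0.14  0.14] target [ 0.5586 -0.0506  0.1421]
1.751326930859241
```

```bash
python3 -m handwheel '[{"x":0.004,"y":0,"z":0.0019,"wx":0,"wy":0,"wz":0},{"x":0.0072,"y":0,"z":0.0034,"wx":0,"wy":0,"wz":0},{"x":0.0072,"y":0,"z":0.0034,"wx":0,"wy":0,"wz":0}]'
python3 -m handwheel '[{"x":0.0018,"y":0,"z":0.0008,"wx":0,"wy":0,"wz":0},{"x":0.0018,"y":0,"z":0.0008,"wx":0,"wy":0,"wz":0}]'
python3 -m handwheel '[{"x":0.0018,"y":0,"z":0.0008,"wx":0,"wy":0,"wz":0},{"x":0.0018,"y":0,"z":0.0008,"wx":0,"wy":0,"wz":0}]'
python3 - <<'E'
from h import *
M[:]=M+[.0005,-.0003,-.0002]; ins(.13)
s=ctrl.get_state(); print(s["ft_force"]@d)
E
```

```text
time: 13.42
position: [0.5598, -0.0536, 0.1452]
tool_rot: [1.584, 2.358, -0.281]
ft_force: [0.1, 0.8, -0.6]
grip_width: 0.188
grip_force: 39.9
time: 13.58
position: [0.5594, -0.0526, 0.144]
tool_rot: [1.585, 2.357, -0.281]
ft_force: [0.8, 0.9, 2.0]
grip_width: 0.191
grip_force: 39.9
time: 13.75
position: [0.5588, -0.0511, 0.1426]
tool_rot: [1.585, 2.357, -0.281]
ft_force: [0.9, 0.9, 0.4]
grip_width: 0.188
grip_force: 39.9
shift [ 0.0007 -0.      0.0002] turn [-0.1  -0.06  0.03] target [ 0.5586 -0.0506  0.1421]
0.017044923884927066
```

```bash
python3 -m handwheel '[{"x":0.0018,"y":0,"z":0.0008,"wx":0,"wy":0,"wz":0},{"x":0.0018,"y":0,"z":0.0008,"wx":0,"wy":0,"wz":0}]'
python3 -m handwheel '[{"x":0.0018,"y":0,"z":0.0008,"wx":0,"wy":0,"wz":0},{"x":0.0018,"y":0,"z":0.0008,"wx":0,"wy":0,"wz":0}]'
python3 - <<'E'
from h import *
M[:]=M+[.0005,-.0003,-.0002]; ins(.13)
s=ctrl.get_state(); print(s["ft_force"]@d)
E
```

```text
time: 13.92
position: [0.5588, -0.051, 0.1423]
tool_rot: [1.584, 2.355, -0.282]
ft_force: [0.3, -1.1, 5.1]
grip_width: 0.192
grip_force: 39.8
time: 14.08
position: [0.5589, -0.051, 0.1421]
tool_rot: [1.584, 2.352, -0.283]
ft_force: [0.3, -3.6, 8.9]
grip_width: 0.19
grip_force: 39.8
shift [ 0.0005 -0.0001 -0.0002] turn [-0.08  0.22 -0.07] target [ 0.5586 -0.0506  0.1421]
-8.755459508815736
```

The motion has stopped at the model depth and force is building, so the collar is on the mouth. One more small push and a look.

```bash
python3 -m handwheel '[{"x":0.0016,"y":0,"z":0.0008,"wx":0,"wy":0,"wz":0},{"x":0.0016,"y":0,"z":0.0008,"wx":0,"wy":0,"wz":0},{"x":0.0016,"y":0,"z":0.0008,"wx":0,"wy":0,"wz":0}]'
python3 - <<'E'
from h import *
im,K,T=snap("scene"); v=proj(M,K,T)[0].astype(int)-[30,35]
save(cv2.resize(im[v[1]:v[1]+60,v[0]:v[0]+60],(600,600),interpolation=cv2.INTER_CUBIC),"pics/seat.png"); print((proj(M,K,T)-v)*10)
s=ctrl.get_state(); print(s["ft_force"]@d)
E
```

```text
time: 14.33
position: [0.559, -0.0511, 0.142]
tool_rot: [1.584, 2.35, -0.284]
ft_force: [-0.6, -5.1, 12.7]
grip_width: 0.191
grip_force: 39.8
[[306.8728898  355.01777276]]
-12.571651866878664
```

View pics/seat.png

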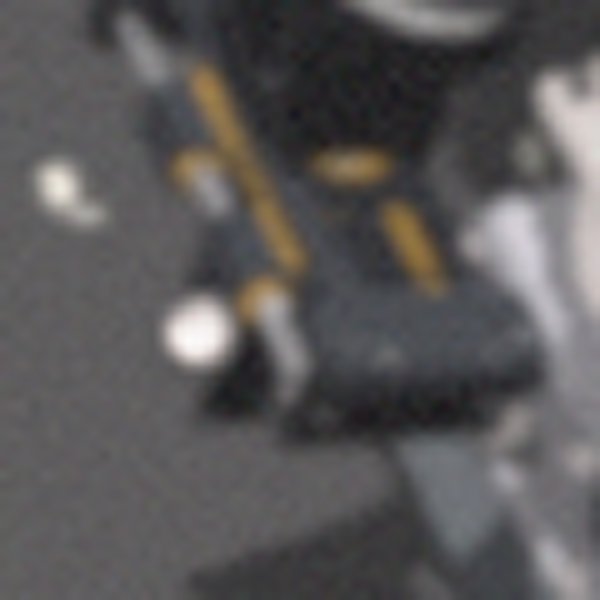

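The picture shows the handle's end (200,330) in the gripper next to the tube; the mouth itself is hidden. Three pushes without any advance, at 129.5 mm and with about 13 N against the axis, mean the collar is seated. Withdrawing along the axis.

```bash
python3 -m handwheel '[{"x":-0.006,"y":0,"z":-0.003,"wx":0,"wy":0,"wz":0},{"x":-0.014,"y":0,"z":-0.0065,"wx":0,"wy":0,"wz":0},{"x":-0.024,"y":0,"z":-0.0112,"wx":0,"wy":0,"wz":0},{"x":-0.036,"y":0,"z":-0.0168,"wx":0,"wy":0,"wz":0},{"x":-0.05,"y":0,"z":-0.0233,"wx":0,"wy":0,"wz":0},{"x":-0.05,"y":0,"z":-0.0233,"wx":0,"wy":0,"wz":0}]'
python3 - <<'E'
from h import *
M[:]=M+[.0005,-.0003,-.0002]; ins(.08);ins(.02);ins(-.05)
E
```

```text
time: 14.88
position: [0.5734, -0.0866, 0.1798]
tool_rot: [1.588, 2.352, -0.281]
ft_force: [0.9, -0.3, 0.9]
grip_width: 0.189
grip_force: 39.9
shift [ 0.0042 -0.0002  0.0009] turn [-0.06  0.08 -0.19] target [ 0.5719 -0.0833  0.1775]
shift [-0.0503 -0.     -0.0244] turn [-0.06  0.08 -0.19] target [ 0.5879 -0.1226  0.2199]
shift [-0.1137  0.0002 -0.0539] turn [-0.06  0.08 -0.19] target [ 0.6066 -0.1685  0.2694]
```

```bash
python3 -m handwheel '[{"x":-0.01,"y":0,"z":-0.0047,"wx":0,"wy":0,"wz":0},{"x":-0.022,"y":0,"z":-0.0104,"wx":0,"wy":0,"wz":0},{"x":-0.036,"y":0,"z":-0.017,"wx":0,"wy":0,"wz":0},{"x":-0.05,"y":0,"z":-0.0237,"wx":0,"wy":0,"wz":0},{"x":-0.066,"y":0,"z":-0.0313,"wx":0,"wy":0,"wz":0},{"x":-0.084,"y":0,"z":-0.0398,"wx":0,"wy":0,"wz":0},{"x":-0.11,"y":0,"z":-0.052,"wx":0,"wy":0,"wz":0},{"x":-0.13,"y":0,"z":-0.0616,"wx":0,"wy":0,"wz":0},{"x":-0.13,"y":0,"z":-0.0616,"wx":0,"wy":0,"wz":0}]'
python3 - <<'E'
from h import *
p=ctrl.get_state()["position"]+[0,0,.06]
plan(p,tool(psi-20,25)); plan(p,tool(psi,25))
E
```

```text
time: 15.63
position: [0.6113, -0.1824, 0.2831]
tool_rot: [1.589, 2.349, -0.283]
ft_force: [-0.6, -1.3, -0.2]
grip_width: 0.193
grip_force: 39.9
shift [-0.0207  0.     -0.0563] turn [-0.83 44.75 20.18] target [ 0.6113 -0.1824  0.3431]
shift [-0.0207  0.     -0.0563] turn [ 3.000e-02  4.521e+01 -3.200e-01] target [ 0.6113 -0.1824  0.3431]
```

```bash
python3 -m handwheel '[{"x":-0.012,"y":0,"z":-0.035,"wx":0,"wy":0,"wz":0},{"x":-0.021,"y":0,"z":-0.056,"wx":0,"wy":6,"wz":0},{"x":-0.021,"y":0,"z":-0.056,"wx":0,"wy":12,"wz":0},{"x":-0.021,"y":0,"z":-0.056,"wx":0,"wy":19,"wz":0},{"x":-0.021,"y":0,"z":-0.056,"wx":0,"wy":26,"wz":0},{"x":-0.021,"y":0,"z":-0.056,"wx":0,"wy":33,"wz":0},{"x":-0.021,"y":0,"z":-0.056,"wx":0,"wy":39,"wz":0},{"x":-0.021,"y":0,"z":-0.056,"wx":0,"wy":45.2,"wz":0},{"x":-0.021,"y":0,"z":-0.056,"wx":0,"wy":45.2,"wz":0},{"x":-0.021,"y":0,"z":-0.056,"wx":0,"wy":45.2,"wz":0}]'
python3 -m handwheel '[{"x":0,"y":0,"z":0,"wx":0,"wy":0,"wz":0},{"x":0,"y":0,"z":0,"wx":0,"wy":0,"wz":0},{"x":0,"y":0,"z":0,"wx":0,"wy":0,"wz":0},{"x":0,"y":0,"z":0,"wx":0,"wy":0,"wz":0},{"x":0,"y":0,"z":0,"wx":0,"wy":0,"wz":0},{"x":0,"y":0,"z":0,"wx":0,"wy":0,"wz":0}]'
python3 - <<'E'
from h import *
s=ctrl.get_state(); Rt=R.from_rotvec(s["tool_rot"]); print("axis",Rt.apply(a),"tip",s["position"]+Rt.apply(tipT),np.abs(s["qd"]).max(),s["joint_positions"].round(2))
im,K,T=snap("scene"); im2,K2,T2=snap("top")
g=s["position"]+Rt.apply(tipT-.08*a); c=np.zeros((560,800,3),np.uint8)
for i,(m,k,t) in enumerate(((im,K,T),(im2,K2,T2))):
    v=proj(g,k,t)[0].astype(int)-[40,56]; print(v,((proj(np.array([g-.05*a*0,s["position"]+Rt.apply(tipT),s["position"]+Rt.apply(tipT-.13*a)]),k,t)-v)*5+[400*i,0]).round().tolist())
    c[:,400*i:400*i+400]=cv2.resize(m[v[1]:v[1]+112,v[0]:v[0]+80],(400,560),interpolation=cv2.INTER_CUBIC)
save(c,"pics/end.png"); np.savez("end.npz",K=K,T=T,K2=K2,T2=T2)
E
```

```text
time: 16.47
position: [0.6103, -0.1788, 0.3356]
tool_rot: [-1.538, -2.279, -0.339]
ft_force: [-0.6, 0.2, -0.8]
grip_width: 0.192
grip_force: 39.9
time: 16.97
position: [0.6107, -0.1773, 0.3404]
tool_rot: [-1.537, -2.287, -0.342]
ft_force: [-0.1, -1.2, 0.1]
grip_width: 0.193
grip_force: 39.9
axis [-0.3777683   0.92587859  0.00322517] tip [ 0.55230694 -0.03550898  0.36097549] 0.010784567084236685 [ 0.53  0.52 -0.21  1.01 -0.23  1.9   0.68]
[203 116] [[203.0, 284.0], [340.0, 246.0], [116.0, 309.0]]
[297 108] [[604.0, 284.0], [408.0, 362.0], [724.0, 236.0]]
```

View pics/end.png

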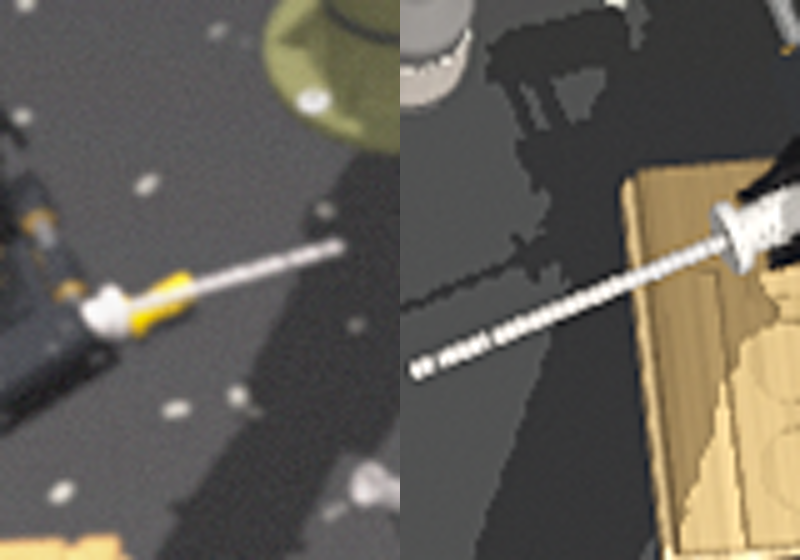

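The dipstick is out and clear. In the left panel the tip is at (342,246) and the collar at about (120,308); in the right panel the tip is at (413,370) and the collar at about (728,238). Checking that it is level.

Run:
```python
from h import *
z=np.load("end.npz");A=(z["K"],z["T"]);B=(z["K2"],z["T2"])
f=lambda p:np.array(p)/5+[203,116]; g=lambda p:(np.array(p)-[400,0])/5+[297,108]
t=tri(f((342,246)),g((413,370)),A,B);c=tri(f((122,307)),g((724,240)),A,B)
print(t,c,np.degrees(np.arcsin((t-c)[2]/np.linalg.norm(t-c))),np.linalg.norm(t-c))
# switch check (grip centre, darkest blob) in scene crop
im,K,T=snap("scene"); v0=proj(pw(np.array([[.015,0,.2],[.02,0,.2],[.05,0,.2]])),K,T).round().astype(int); print(v0.tolist(),[im[y-1:y+2,x-1:x+2].mean().round() for x,y in v0])
```

```text
[ 0.54983427 -0.03580286  0.35831148] [ 0.59977867 -0.15414226  0.3606287 ] -1.0335179228287945 0.12846800497201133
[[331, 216], [331, 217], [336, 225]] [np.float64(233.0), np.float64(235.0), np.float64(76.0)]
```

Level to within about 1°, 36 cm up, and the switch grip now shows at the off end. Handing in.

```bash
python3 -c "
from bench import ctrl
print(ctrl.close_job())"
```

```text
the job is handed in; nothing more can be done
None
```

I handed the job in with the switch at its off stop. The dipstick went down the tube until its collar stopped on the mouth (judged from push depth and force, as the mouth was hidden), then came right out. It is now held still and within about 1° of level, about 36 cm above the bench.

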